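# Close the grain steriliser: yoke home, clamp knob to the first slip

## Robot

A 6-joint arm with a two-finger parallel gripper is mounted at the origin on the work surface. World frame = base frame: x ahead of the robot, y to its left, z up, the work surface at z = 0. Lengths are in m, angles in rad, forces in N, time in s.
With the tool pointing down it reaches from about 0.35 to 0.975 m from the base axis. Payload 4.9 kg.
Tool frame: the origin (TCP) lies at the very end of the fingers, on their centre line; the grasp point (between the pads) lies 19 mm behind it; x points along the fingers, z is the direction in which the jaws open and shut, and the axes are right-handed (so a half turn about x gives the same grasp; the last joint's range is limited). The gripper opens to 85 mm and grips with 20 to 120 N. Pads are 22 mm wide; open, the fingers measure 114 mm over their backs; the gripper's body (76 mm by 85 mm) begins 54 mm behind the grasp point. The pads swing forward as they close: fully open they stand 13 mm farther back than shut.
Start: joints at [-1.399, 0.053, 1.613, -0, 1.476, -0.119], TCP at [0.179, -0.599, 0.231] pointing down, gripper open.
Joint ranges: [-3.01, 3.01], [-1.01, 2.22], [0.06, 2.58], [-1.02, 4.17], [0.09, 2.62], [-3.14, 3.14]. Speed limits (rad/s): [2.57, 2.57, 3.14, 3.14, 3.14, 3.14].

## Interface

Orientations are given as a rotation vector (axis times angle).
In Python, from station import ctrl, imaging gives the robot as it stands. The module is installed in compiled form; this text tells all that it offers.
- The arm moves only by the shell command python3 -m jog 'ROWS' [FORCE]. ROWS is JSON, a list that holds one entry, the list of rows, each a list of 5 numbers: the shift along the tool's x, y, z in m, then the turn about the tool's x in rad, then the closure, from -1 (fully open) to 1 (shut). A call has 1 to 12 rows; each row is the pose to reach, as a shift and turn from the pose measured when the call began, along the tool's axes at that moment; what a row does not reach only later rows make up. A row lasts 1/10 s, in which the tool goes at most 50 mm and 8.59 degrees, less where a joint would pass 70% of its speed; a pose out of reach is approached as far as the arm can. A call with a gripper value outside its range is refused whole. The fingers move at their own pace and stop on an object; FORCE is the grip in N (left out, the last holds). Time passes only in rows, so rows that repeat a pose let the fingers close. It gives the time, the measured TCP pose, the force and the opening at its end, in the units of the state.
- ctrl.get_obs(): the state, without advancing time (a new reading comes with each control period).
- imaging.get_image(name): name is "side" or "top" or "wrist"; returns a dict with "color" (384x512x3 uint8, red, green, blue), "intrinsics" (3x3 intrinsics, pixels), "distortion" ([k1, k2, p1, p2, k3] as OpenCV has them; the pictures are not rectified), "R" (3x3) and "t" (3): a world point X has camera coordinates R X + t. Camera axes: x right, y down, z forward; pixel columns grow to the right and rows downward; lengths in m; the calibration is good to about 2 mm. A picture is of the moment at which its call begins. There is no depth.
- ctrl.finish_job(): hands the job in, once; it reports no verdict.
The state is a dict: "t": time; "q": joint angles; "dq": joint speeds; "effort": joint torques, N m; "tool_pos": TCP position; "tool_rot": TCP orientation; "contact_force": force on the tool from outside, world axes, zero at the start; "wrist_torque": the same for the moment, N m; "opening": finger opening in m.
Only numpy, scipy, OpenCV 4.12 (cv2) and the standard library are available. Lean on these libraries where they do the work, as an engineer would, in place of code of your own. Each camera call takes 0.05 s, during which the arm holds its last target.

## Task

The pressure cooker is loaded for sterilising grain jars and its lid is on, but the lid is not clamped. Swing the steel yoke gently clockwise under the two lugs until it is fully home against their stops, then tighten the black knob clockwise until its clutch just slips, and stop there, before the knob snaps over a clutch tooth (an eighth of a turn of slip). Leave the jar, the vial and the tape roll where they stand.

Things in the scene. Friction and masses are not known exactly. Their poses are not given: they have to be found in the camera images.
- cooker: Stainless pressure cooker, 200 mm diameter, fixed; origin at the centre of its underside, z up. Lid on: domed, edge 131 mm and middle pad 148 mm above the table. Two steel lugs with black side handles lie at its +y and -y sides, 105 to 170 mm from its axis, up to 131 mm high. Yoke, screw and knob turn about its vertical axis.
- yoke (a joint): Angle of the yoke, the arched steel strap (24 mm wide, 8 mm thick) spanning the lid. 0 = fully home, its ends under the lugs at the end stops, strap along the cooker's y; negative = swung out, anticlockwise from above (starts at -1.15 to -0.6). Grows clockwise from above. Stiff: about 0.4 N m, some 6 N at 70 mm from the axis; it stays where it is left.
- yoke_arm_a (a point): Middle of one flat arm of the yoke, 70 mm from the cooker's axis, half-way through its 8 mm thickness, 172 mm above the table (flat from 25 to 85 mm from the axis, about 30 mm clear above the lid). Its frame turns with the yoke: y runs along the strap, outward on this arm; z up.
- yoke_arm_b (a point): The same point on the opposite arm; y runs along the strap, inward on this arm.
- knob_grip (a point): Centre of the round black fluted clamp knob (52 mm diameter, 28 mm high) on the cooker's axis, 204 mm above the table, 10 mm free below it to the yoke; x along the index line on its top. Grip at any angle. Clockwise tightens: under 0.1 N m over an unknown 1.0 to 2.6 rad, the knob staying level; then the torque jumps to about 0.55 N m, where the clutch slips and the knob climbs its ramp.
- spindle: The clamp's spindle with its steel foot, below the yoke's hub; the knob drives it straight down, 1.5 mm a turn. Origin on the axis at the foot's underside: at first 0.2 to 0.7 mm above the lid's 148 mm high pad, on it when tight. The ramp clutch between knob and spindle has eight teeth: slipping, the knob climbs 2 mm in 45 degrees, then snaps over; it stays where it is left on the ramp.
- grain_jar: Bystander: closed glass jar, 82 mm diameter, 130 mm high; origin at the centre of its underside.
- vial: Bystander: small glass vial, 28 mm diameter, 55 mm high; origin at the centre of its underside.
- tape_roll: Bystander: roll of tape lying flat, 68 mm diameter, 25 mm high; origin at the centre of its underside.

How it is judged:
On the way, in this order (a step that is already met when the one before it is completed fails the run):
1. the yoke is swung fully home under the lugs (value of joint yoke above -0.05 rad), for 0.2 s.
2. the spindle's foot is tight on the lid and the clutch has slipped (z of spindle in the frame of cooker below 0.14806 m and z of knob_grip in the frame of cooker above 0.20412 m), for 0.1 s.
At the end, for the whole second after the job is handed in: The yoke is home (within 0.05 rad of its stops), the spindle's foot is tight on the lid's pad (within 0.06 mm), and the clutch has slipped clockwise by 0.05 to 0.785 rad, so that the knob stands 0.12 to 2 mm higher on its ramp than at first (204 mm) (all of step 2 and value of joint yoke above -0.05 rad and z of knob_grip in the frame of cooker below 0.206 m); the robot touches nothing.
It fails at once if the clutch slips so far that it snaps over a tooth (the knob more than 2 mm up its ramp) (z of knob_grip in the frame of cooker above 0.206 m).
It fails at once if the yoke is swung or slammed faster than 4 rad/s (velocity of joint yoke above 4 rad/s).
It fails at once if a bystander is moved by more than 20 mm (distance of any of grain_jar, vial, tape_roll from where it was at the start of the episode above 0.02 m).
It also fails if it takes over 72 s, if anything falls off the work surface, if the arm or the gripper's body presses on something with over 40 N, if the wrist force passes 120 N, or if a joint passes its speed limit or range.

## Working session

There is one attempt and no reset: what is moved stays moved. The work goes in short steps, Python scripts to look and compute and a shell command to move; the robot and the scene stay as the last step left them, time stands still between calls to the robot, and variables do not carry over. Pictures are saved under pics/ and viewed, and the job is handed in when it is done.

```bash
mkdir -p pics; ls; cat > h.py <<'E'
import numpy as np,cv2
from station import ctrl, imaging
def snap(n,f):
    d=imaging.get_image(n); cv2.imwrite(f'pics/{f}.png',cv2.cvtColor(d['color'],cv2.COLOR_RGB2BGR)); np.savez(f'pics/{f}.npz',**{k:np.array(v) for k,v in d.items()}); return d
def ray(d,uv):
    p=cv2.undistortPoints(np.array([[uv]],float),np.array(d['intrinsics'],float),np.array(d['distortion'],float))[0,0]
    R=np.array(d['R']);t=np.array(d['t']); return -R.T@t, R.T@np.array([p[0],p[1],1])
def onz(d,uv,z):
    o,r=ray(d,uv); return o+r*(z-o[2])/r[2]
def proj(d,X):
    R=np.array(d['R'],float); return cv2.projectPoints(np.array(X,float).reshape(-1,3),cv2.Rodrigues(R)[0],np.array(d['t'],float),np.array(d['intrinsics'],float),np.array(d['distortion'],float))[0][:,0]
E
python3 - <<'E'
from h import *
for n in('side','top','wrist'): snap(n,n+'0')
o=ctrl.get_obs(); print({k:np.round(v,3) for k,v in o.items()})
E
```

```text
pics
{'t': np.float64(0.15), 'q': array([-1.399,  0.053,  1.614,  0.   ,  1.476, -0.119]), 'dq': array([-0.003, -0.001, -0.004, -0.001, -0.001,  0.   ]), 'effort': array([ 1.0000e-03, -3.9424e+01, -3.7072e+01, -0.0000e+00,  5.0000e-03,
       -0.0000e+00]), 'tool_pos': array([ 0.179, -0.598,  0.23 ]), 'tool_rot': array([ 0.993,  1.334, -0.992]), 'contact_force': array([-0.384, -0.098,  0.728]), 'wrist_torque': array([ 0.007,  0.043, -0.035]), 'opening': np.float64(0.085)}
```

View pics/top0.png

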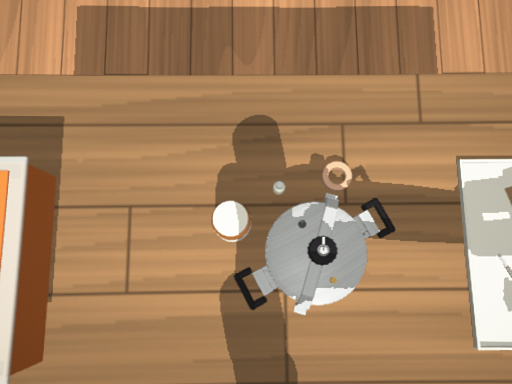

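View pics/side0.png

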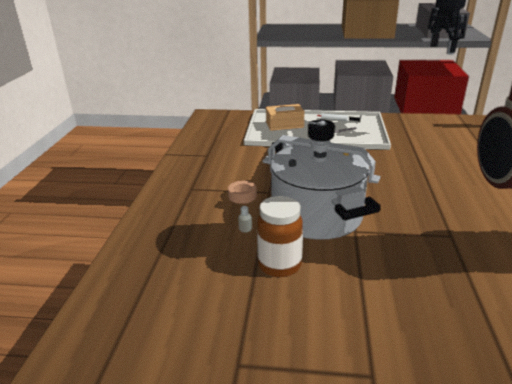

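View pics/wrist0.png

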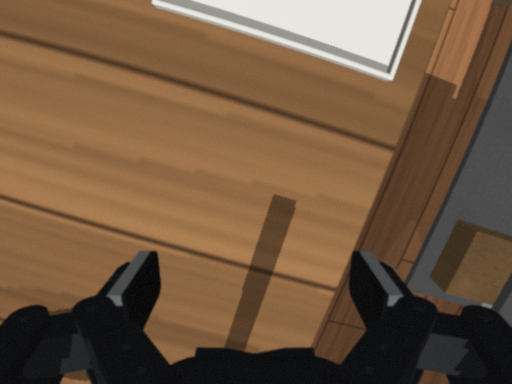

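Top view: the knob is at about (322,250), the strap runs (331,200) to (301,308), and the lugs are at (375,218) and (253,287). The jar is at (231,220), the vial at (279,187) and the tape at (337,175). I'll measure these.

```bash
python3 - <<'E'
from h import *
d=dict(np.load('pics/top0.npz'))
bgr=cv2.imread('pics/top0.png')
c=bgr[150:340,200:420]; cv2.imwrite('pics/topc.png',cv2.resize(c,None,fx=3.5,fy=3,interpolation=cv2.INTER_CUBIC)[:600,:800])
print('cam',-d['R'].T@d['t']); print(d['R'].round(2))
hsv=cv2.cvtColor(bgr,cv2.COLOR_BGR2HSV)
m=(hsv[...,2]<45).astype(np.uint8)
n,l,s,ce=cv2.connectedComponentsWithStats(m)
for i in range(1,n):
    if s[i,4]>40: print(s[i],ce[i].round(1), onz(d,ce[i],.218).round(4),onz(d,ce[i],.131).round(4))
for nm,uv,z in [('e1',(331,200),.14),('e2',(301,308),.14),('jar',(231,218),.13),('vial',(279,187),.055),('tape',(337,175),.025),('lug1',(372,221),.131),('lug2',(262,281),.131)]:
    print(nm,onz(d,uv,z).round(4))
o=dict(np.load('pics/side0.npz'));print(-o['R'].T@o['t'])
E
```

```text
cam [0.48310205 0.03206186 1.05727199]
[[-0.01 -1.    0.02]
 [-0.98  0.01 -0.18]
 [ 0.18 -0.02 -0.98]]
[362 198  33  40 330] [380.3 217.1] [ 0.573 -0.204  0.218] [ 0.5823 -0.2284  0.131 ]
[308 237  28  28 385] [322.  251.7] [ 0.5115 -0.0947  0.218 ] [ 0.5144 -0.1079  0.131 ]
[235 268  31  41 358] [247.7 289.3] [0.4474 0.0397 0.218 ] [0.4437 0.0405 0.131 ]
e1 [ 0.6169 -0.1286  0.14  ]
e2 [ 0.4076 -0.0618  0.14  ]
jar [0.584 0.073 0.13 ]
vial [ 0.6595 -0.0297  0.055 ]
tape [ 0.6912 -0.1648  0.025 ]
lug1 [ 0.5745 -0.2111  0.131 ]
lug2 [0.4591 0.0124 0.131 ]
[0.53837328 0.74190327 0.55602687]
```

View pics/topc.png

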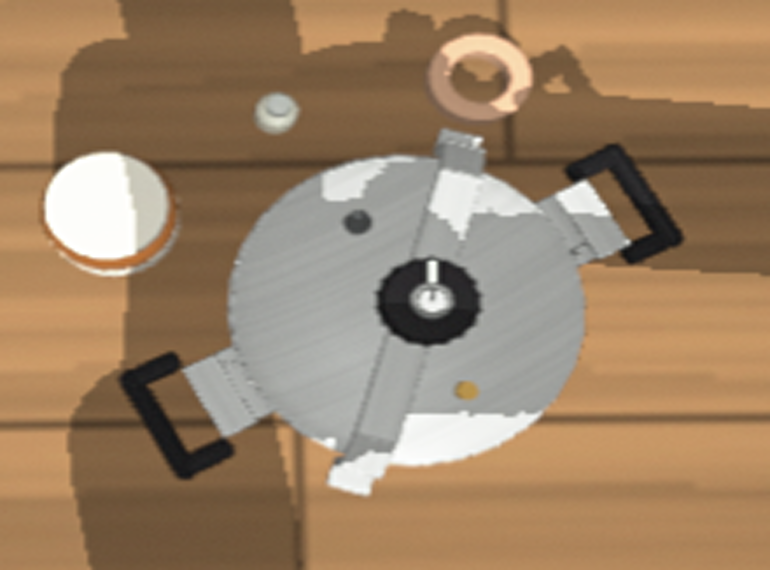

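Knob, strap and handle midpoints agree on the axis at about (0.5125, -0.0945). The strap is at -17.7° and the lugs at -62.7°, so the yoke has to swing about 45° clockwise. Next I work out the move to the far arm.

```bash
cat >> h.py <<'E'
from scipy.spatial.transform import Rotation as Ro
C=np.array([.5125,-.0945])
def T():
    o=ctrl.get_obs(); return np.array(o['tool_pos']),Ro.from_rotvec(o['tool_rot']).as_matrix(),o
def shift(p,jawdeg=None):
    pos,R,o=T(); s=R.T@(np.array(p)-pos); print('shift',s.round(4))
    a=np.degrees(np.arctan2(R[1,2],R[0,2])); print('jaw yaw',a.round(2),'q6',o['q'][5],'axis x',R[:,0].round(4))
    if jawdeg is not None:
        t=(a-jawdeg+90)%180-90; print('turn(+cw)',np.radians(t).round(4))
E
python3 - <<'E'
from h import *
u=np.radians(-17.7); P=C+.07*np.array([np.cos(u),np.sin(u)]); print(P)
shift([*P,.26],-107.7)
shift([*P,.155],-107.7)
E
```

```text
[ 0.5791863  -0.11578231]
shift [-0.029   0.5216 -0.3476]
jaw yaw -73.34 q6 -0.11900169120650536 axis x [-3.0e-04  1.6e-03 -1.0e+00]
turn(+cw) 0.5997
shift [ 0.076   0.5216 -0.3474]
jaw yaw -73.34 q6 -0.11900169120650536 axis x [-3.0e-04  1.6e-03 -1.0e+00]
turn(+cw) 0.5997
```

```bash
python3 -m jog '[[[-0.04,0.13,-0.087,0.15,-1],[-0.04,0.26,-0.174,0.3,-1],[-0.04,0.39,-0.26,0.45,-1],[-0.03,0.52,-0.3475,0.6,-1],[-0.03,0.5215,-0.3475,0.6,-1],[-0.03,0.5215,-0.3475,0.6,-1],[-0.03,0.5215,-0.3475,0.6,-1],[-0.03,0.5215,-0.3475,0.6,-1],[-0.03,0.5215,-0.3475,0.6,-1],[-0.03,0.5215,-0.3475,0.6,-1],[-0.03,0.5215,-0.3475,0.6,-1],[-0.03,0.5215,-0.3475,0.6,-1]]]' 25; python3 - <<'E'
from h import *
u=np.radians(-17.7); P=C+.07*np.array([np.cos(u),np.sin(u)]); 
shift([*P,.155],-107.7); snap('wrist','w1'); print(ctrl.get_obs()['t'])
E
```

```text
t: 1.35
tool_pos: [0.559, -0.1393, 0.2601]
tool_rot: [1.434, 1.048, -1.433]
contact_force: [1.3, -1.1, 0.9]
opening: 0.0852
shift [ 0.1052  0.0122 -0.0284]
jaw yaw -107.7 q6 1.5057980676891956 axis x [-4.0e-04  1.5e-03 -1.0e+00]
turn(+cw) -0.0001
1.4
```

View pics/w1.png

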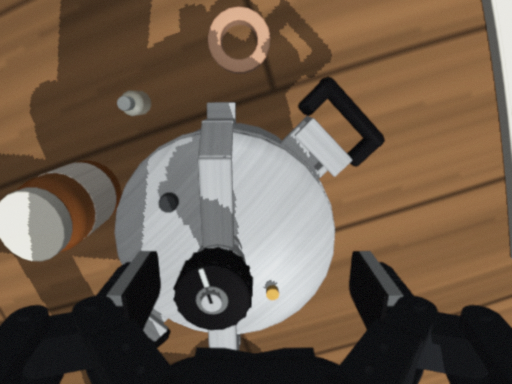

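The wrist view shows the strap vertical at column ~216, the knob at (213,290) and the gripper still short of the arm. I'll cross-check the axis and strap from this view.

```bash
python3 - <<'E'
from h import *
d=dict(np.load('pics/w1.npz'))
print(onz(d,(213,289),.215), onz(d,(216,160),.176),onz(d,(220,240),.176))
e=[onz(d,p,.176) for p in((200,155),(232,155))]; print(np.linalg.norm(e[0]-e[1]))
E
python3 -m jog '[[[0,0.012,-0.0285,0,-1],[0,0.012,-0.0285,0,-1],[0,0.012,-0.0285,0,-1]]]'
python3 - <<'E'
from h import *
u=np.radians(-17.7); P=C+.07*np.array([np.cos(u),np.sin(u)]); 
shift([*P,.155],-107.7); snap('wrist','w2')
E
```

```text
[ 0.52264776 -0.0994481   0.215     ] [ 0.59725511 -0.12365556  0.176     ] [ 0.53896268 -0.10601085  0.176     ]
0.02233404371197799
t: 1.7
tool_pos: [0.5822, -0.1095, 0.2598]
tool_rot: [1.433, 1.055, -1.424]
contact_force: [-0.8, -0.3, 0.4]
opening: 0.0856
shift [ 0.1047 -0.001   0.0076]
jaw yaw -107.29 q6 1.5576478851932902 axis x [ 0.0015  0.0063 -1.    ]
turn(+cw) 0.0072
```

View pics/w2.png

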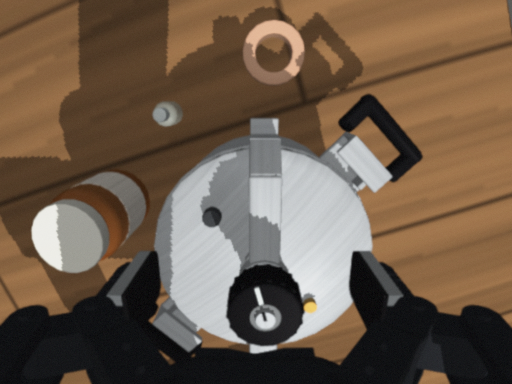

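```bash
python3 -m jog '[[[0,-0.001,0.0075,0.007,-1],[0,-0.001,0.0075,0.007,-1],[0,-0.001,0.0075,0.007,-1],[0,-0.001,0.0075,0.007,-1]]]'
python3 - <<'E'
from h import *
u=np.radians(-17.7); P=C+.07*np.array([np.cos(u),np.sin(u)]); 
d=snap('wrist','w3')
shift([*P,.155],-107.7)
print(np.abs(ctrl.get_obs()['dq']).max())
g=cv2.imread('pics/w3.png');h=cv2.cvtColor(g,cv2.COLOR_BGR2HSV)
m=(h[...,2]<50).astype(np.uint8);m[350:]=0
n,l,s,ce=cv2.connectedComponentsWithStats(m)
for i in range(1,n):
    if s[i,4]>500: print(s[i],ce[i],onz(d,ce[i],.204))
E
```

```text
t: 2.15
tool_pos: [0.5785, -0.1176, 0.26]
tool_rot: [1.44, 1.05, -1.431]
contact_force: [0.1, 0.3, 0.1]
opening: 0.0852
shift [ 0.105   0.     -0.0011]
jaw yaw -107.8 q6 1.5517895895584664 axis x [ 0.002   0.0062 -1.    ]
turn(+cw) -0.0018
0.007225975747894634
[ 329   92   83   87 2127] [373.88340386 130.37705689] [ 0.60918436 -0.2031395   0.204     ]
[   0  252  178   98 8393] [ 93.05647563 319.36578101] [0.53717795 0.02158762 0.204     ]
[ 350  252  162   98 8045] [419.34791796 318.81379739] [ 0.46468161 -0.20891257  0.204     ]
[ 215  263   76   81 3912] [252.9450409  301.56850716] [ 0.51810834 -0.09718649  0.204     ]
```

View pics/w3.png

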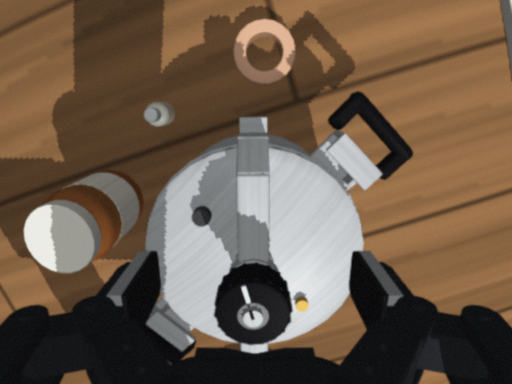

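The strap is centred between the fingers (column ~253), and the knob reads about (0.516,-0.097) here, within a few mm of the top view. Descending and gripping the arm.

```bash
python3 -m jog '[[[0.035,0,-0.001,0,-1],[0.07,0,-0.001,0,-1],[0.1,0,-0.001,0,-1],[0.104,0,-0.001,0,0],[0.104,0,-0.001,0,0.5],[0.104,0,-0.001,0,1],[0.104,0,-0.001,0,1],[0.104,0,-0.001,0,1],[0.104,0,-0.001,0,1],[0.104,0,-0.001,0,1]]]' 25
python3 - <<'E'
from h import *
d=snap('wrist','w4');o=ctrl.get_obs();print(o['wrist_torque'].round(2),o['contact_force'].round(1))
shift([0,0,0],0)
E
```

```text
t: 3.2
tool_pos: [0.5805, -0.1162, 0.1587]
tool_rot: [1.441, 1.047, -1.427]
contact_force: [-0.9, -0.3, 5.9]
opening: 0.0237
[0.14 0.06 0.04] [-1.1  1.1  6.3]
shift [ 0.1558 -0.5889  0.0678]
jaw yaw -107.79 q6 1.5533862772444125 axis x [ 0.0061  0.0051 -1.    ]
turn(+cw) 1.2603
```

View pics/w4.png

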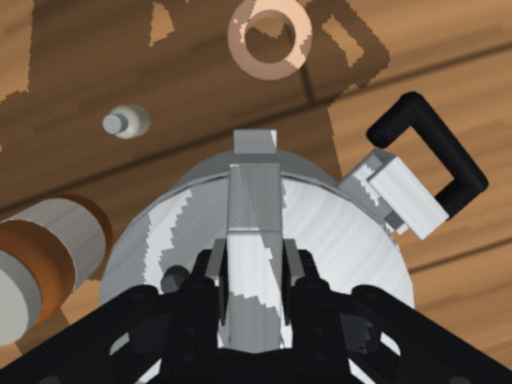

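Gripped at 23.7 mm. Swinging along the arc in the first stage to 0.7 rad.

```bash
python3 -m jog '[[[0,-0.0001,0.0035,0.05,1],[0,-0.0008,0.0105,0.15,1],[0,-0.0022,0.0173,0.25,1],[0,-0.0042,0.024,0.35,1],[0,-0.007,0.0304,0.45,1],[0,-0.0103,0.0366,0.55,1],[0,-0.0142,0.0424,0.65,1],[0,-0.0165,0.0451,0.7,1],[0,-0.0165,0.0451,0.7,1],[0,-0.0165,0.0451,0.7,1]]]' 25
python3 - <<'E'
from h import *
d=snap('top','t5');o=ctrl.get_obs();print(o['wrist_torque'].round(2),o['contact_force'].round(1))
shift([0,0,0],0)
E
```

```text
t: 4.25
tool_pos: [0.5518, -0.1532, 0.1587]
tool_rot: [1.916, 0.552, -1.896]
contact_force: [2.9, 3.7, -1.4]
opening: 0.0235
[ 0.53 -0.43 -0.45] [ 3.5  4.5 -1.1]
shift [ 0.1552 -0.4225  0.388 ]
jaw yaw -147.95 q6 2.1744398222553967 axis x [ 0.0082  0.0069 -0.9999]
turn(+cw) 0.5594
```

View pics/t5.png

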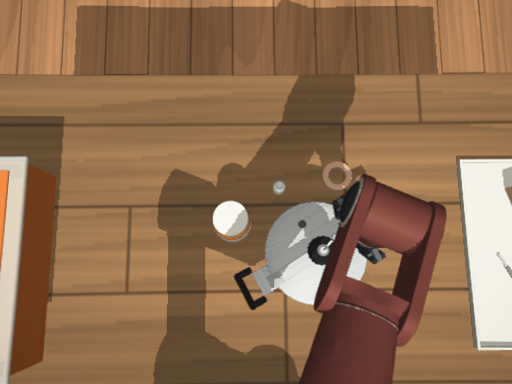

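The top view shows the arm covering the yoke's far arm, with the bystanders unmoved. I creep on to the stop and watch the forces.

```bash
python3 -m jog '[[[0,0,0.0021,0.03,1],[0,-0.0001,0.0042,0.06,1],[0,-0.0003,0.0063,0.09,1],[0,-0.0005,0.0084,0.12,1],[0,-0.0005,0.0084,0.12,1],[0,-0.0005,0.0084,0.12,1]]]' 25
python3 - <<'E'
from h import *
o=ctrl.get_obs();print(o['wrist_torque'].round(2),o['contact_force'].round(1))
shift([0,0,0],0)
p=o['tool_pos'][:2]-C;print(np.degrees(np.arctan2(p[1],p[0])))
d=snap('wrist','w6')
E
```

```text
t: 4.9
tool_pos: [0.5474, -0.1554, 0.1588]
tool_rot: [1.997, 0.451, -1.96]
contact_force: [13.8, 6.8, -5.5]
opening: 0.0236
[ 1.   -2.11  0.76] [13.8  6.8 -5.5]
shift [ 0.1512 -0.3744  0.4313]
jaw yaw -154.68 q6 2.280799537161003 axis x [ 0.0166  0.0099 -0.9998]
turn(+cw) 0.442
-60.1755825769854
```

View pics/w6.png

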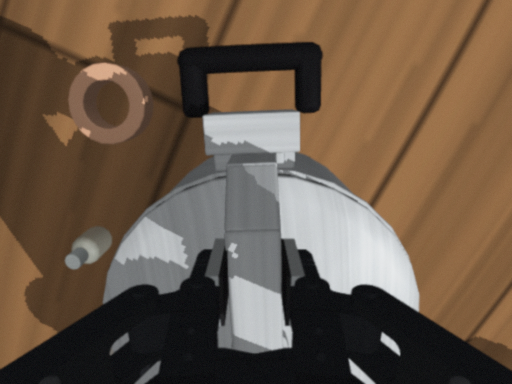

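The strap (column ~252) is centred under the lug (columns 204-300) and the resisting force has risen to 15 N, well above the 6 N of friction, so it is at the stop. One small extra push to confirm.

```bash
python3 -m jog '[[[0,0,0.0015,0,1],[0,0,0.003,0,1],[0,0,0.003,0,1],[0,0,0.003,0,1]]]' 25
python3 - <<'E'
from h import *
o=ctrl.get_obs();print(o['wrist_torque'].round(2),o['contact_force'].round(1))
shift([0,0,0],0)
p=o['tool_pos'][:2]-C;print(np.degrees(np.arctan2(p[1],p[0])))
E
```

```text
t: 5.35
tool_pos: [0.5475, -0.1554, 0.1588]
tool_rot: [2.004, 0.453, -1.951]
contact_force: [15.0, 5.3, -5.9]
opening: 0.0234
[ 0.65 -1.93  0.64] [15.   5.3 -5.9]
shift [ 0.1473 -0.3757  0.4316]
jaw yaw -154.54 q6 2.2750008808745017 axis x [ 0.0242  0.0116 -0.9996]
turn(+cw) 0.4444
-60.09480501935396
```

It no longer moves under push, so the yoke is at its stop. Release, lift, and unwind the wrist for the knob.

```bash
python3 -m jog '[[[0,0,-0.001,0,0],[0,0,-0.001,0,-1],[0,0,-0.001,0,-1],[0,0,-0.001,0,-1],[0,0,-0.001,0,-1],[-0.04,0,-0.001,0,-1],[-0.08,0,-0.001,0,-1],[-0.11,0,-0.001,0,-1],[-0.11,0,-0.001,-0.15,-1],[-0.11,0,-0.001,-0.3,-1],[-0.11,0,-0.001,-0.45,-1],[-0.11,0,-0.001,-0.6,-1]]]' 25
python3 -m jog '[[[0,0,0,-0.15,-1],[0,0,0,-0.3,-1],[0,0,0,-0.45,-1],[0,0,0,-0.6,-1],[0,0,0,-0.75,-1],[0,0,0,-0.9,-1],[0,0,0,-1.05,-1],[0,0,0,-1.2,-1],[0,0,0,-1.35,-1],[0,0,0,-1.35,-1],[0,0,0,-1.35,-1]]]'
python3 - <<'E'
from h import *
shift([*C,.26]);
d=snap('wrist','w7'); d=snap('top','t7')
E
```

```text
t: 6.55
tool_pos: [0.5456, -0.1564, 0.2688]
tool_rot: [1.605, 0.914, -1.556]
contact_force: [0.3, -0.1, 0.9]
opening: 0.0854
t: 7.65
tool_pos: [0.5455, -0.1565, 0.2688]
tool_rot: [0.596, 1.473, -0.565]
contact_force: [0.9, -0.1, 0.2]
opening: 0.0854
shift [ 0.0088  0.0231 -0.0663]
jaw yaw -42.66 q6 0.32309524838300147 axis x [ 0.024   0.0113 -0.9996]
```

View pics/w7.png

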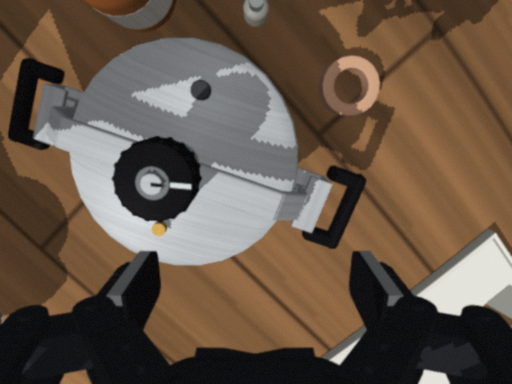

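View pics/t7.png

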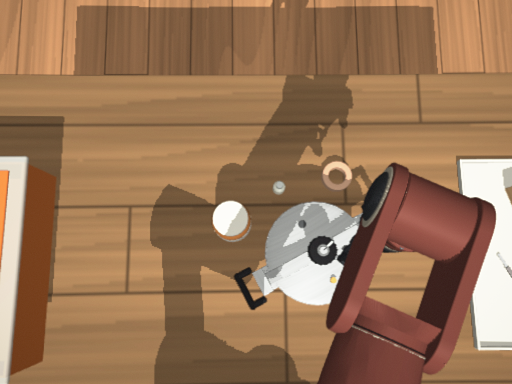

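The wrist view shows the strap running lug to lug (home), with the knob at about (156,180). Bystanders are unmoved. Knob centre from this view, in order to position over it:

```bash
python3 - <<'E'
from h import *
d=dict(np.load('pics/w7.npz')); g=cv2.imread('pics/w7.png');h=cv2.cvtColor(g,cv2.COLOR_BGR2HSV)
m=(h[...,2]<60).astype(np.uint8)
n,l,s,ce=cv2.connectedComponentsWithStats(m)
i=l[165,125]; c=np.argwhere(l==i)[:,::-1].astype(np.float32)
hull=cv2.convexHull(c); el=cv2.fitEllipse(hull); print(s[i],el)
for z in(.204,.218): print(onz(d,el[0],z))
print('button',onz(d,(151,183),.22))
e=dict(np.load('pics/top0.npz'));print(onz(e,(322,251),.211))
shift([.5140,-.0955,.26])
E
```

```text
[ 113  136   89   87 4559] ((156.78662109375, 177.9201202392578), (84.4262466430664, 88.25328826904297), 69.89515686035156)
[ 0.51607258 -0.09591968  0.204     ]
[ 0.52117014 -0.09654912  0.218     ]
button [ 0.51698828 -0.09636683  0.22      ]
[ 0.51299714 -0.09584643  0.211     ]
shift [ 0.0088  0.0233 -0.0646]
jaw yaw -42.61 q6 0.32222740178970705 axis x [ 0.024   0.0113 -0.9996]
```

```bash
python3 -m jog '[[[0.005,0.0115,-0.032,-0.15,-1],[0.009,0.0235,-0.065,-0.3,-1],[0.009,0.0235,-0.065,-0.45,-1],[0.009,0.0235,-0.065,-0.6,-1],[0.009,0.0235,-0.065,-0.75,-1],[0.009,0.0235,-0.065,-0.9,-1],[0.009,0.0235,-0.065,-1.05,-1],[0.009,0.0235,-0.065,-1.1,-1],[0.009,0.0235,-0.065,-1.1,-1],[0.009,0.0235,-0.065,-1.1,-1]]]'
python3 - <<'E'
from h import *
shift([.5145,-.0960,.187]);
d=snap('wrist','w8');snap('side','s8')
print(proj(d,[[.5145,-.096,.204]]))
E
```

```text
t: 8.75
tool_pos: [0.5138, -0.0951, 0.2598]
tool_rot: [-0.272, 1.527, 0.283]
contact_force: [-0.3, 0.1, 0.7]
opening: 0.0856
shift [ 0.0728 -0.0013 -0.0016]
jaw yaw 20.31 q6 -0.6908237228038497 axis x [ 0.024   0.0113 -0.9996]
[[252.74566441 217.49567347]]
```

View pics/w8.png

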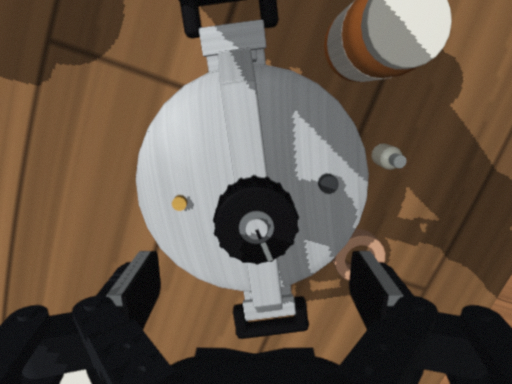

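View pics/s8.png

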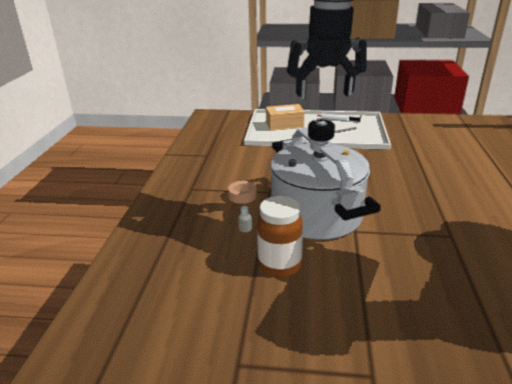

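The knob in the image at (256,220) lies within 2 mm of the predicted (253,217), and it is level between the open fingers. Descending and gripping.

```bash
python3 -m jog '[[[0.03,-0.001,-0.001,0,-1],[0.06,-0.001,-0.001,0,-1],[0.072,-0.001,-0.001,0,-1],[0.072,-0.001,-0.001,0,-1],[0.072,-0.001,-0.001,0,0],[0.072,-0.001,-0.001,0,0.5],[0.072,-0.001,-0.001,0,1],[0.072,-0.001,-0.001,0,1],[0.072,-0.001,-0.001,0,1],[0.072,-0.001,-0.001,0,1]]]' 45
python3 - <<'E'
from h import *
o=ctrl.get_obs();print(o['wrist_torque'].round(2),o['contact_force'].round(1))
shift([.5145,-.0960,.187]);
d=snap('wrist','w9');snap('side','s9')
E
```

```text
t: 9.85
tool_pos: [0.5165, -0.0958, 0.1904]
tool_rot: [-0.274, 1.523, 0.282]
contact_force: [1.1, 1.3, 6.0]
opening: 0.051
[ 0.14 -0.18  0.02] [1.1 1.3 6. ]
shift [ 0.0033  0.0005 -0.0021]
jaw yaw 20.36 q6 -0.6939693218064442 axis x [ 0.0288  0.0104 -0.9995]
```

View pics/w9.png

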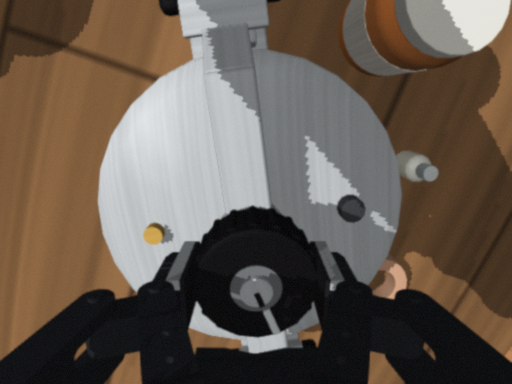

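View pics/s9.png

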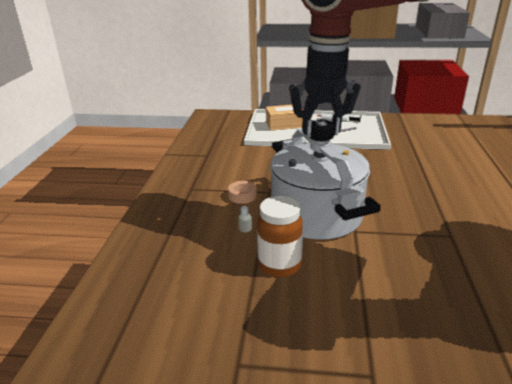

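Knob gripped (opening 51 mm; index line pointing from the button to (278,330)). The first 0.8 rad is surely free.

```bash
python3 -m jog '[[[0,0,0,0.1,1],[0,0,0,0.2,1],[0,0,0,0.3,1],[0,0,0,0.4,1],[0,0,0,0.5,1],[0,0,0,0.6,1],[0,0,0,0.7,1],[0,0,0,0.8,1],[0,0,0,0.8,1],[0,0,0,0.8,1]]]'
cat > st.py <<'E'
from h import *
import sys
o=ctrl.get_obs();print('wt',o['wrist_torque'].round(3),'F',o['contact_force'].round(1),'open',round(o['opening'],4),'eff6',o['effort'][5].round(3),'t',o['t'])
R=Ro.from_rotvec(o['tool_rot']).as_matrix();print('yaw',np.degrees(np.arctan2(R[1,2],R[0,2])).round(2),'q6',o['q'][5].round(3),'pos',o['tool_pos'].round(4),'ax',R[:2,0].round(4))
if len(sys.argv)>1: snap('wrist',sys.argv[1])
E
python3 st.py w10
```

```text
t: 10.95
tool_pos: [0.5168, -0.0959, 0.1905]
tool_rot: [0.359, 1.516, -0.333]
contact_force: [2.3, -0.4, -0.8]
opening: 0.0508
wt [-0.167 -0.38  -0.06 ] F [ 2.3 -0.4 -0.8] open 0.0508 eff6 -0.02 t 10.95
yaw -25.38 q6 0.104 pos [ 0.5168 -0.0959  0.1905] ax [0.0296 0.01  ]
```

View pics/w10.png

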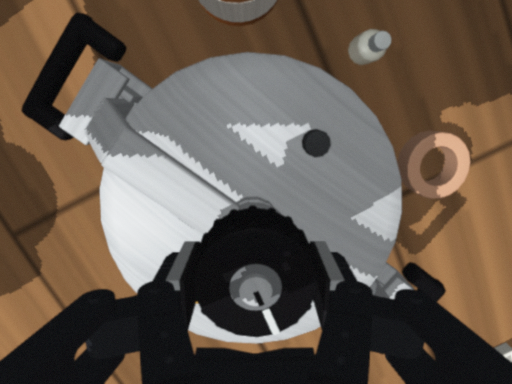

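The index line stays at (265,310) in the gripper's view, so knob and gripper turn together, and the torque is low. Continuing in small steps.

```bash
python3 -m jog '[[[0,0,0,0.1,1],[0,0,0,0.2,1],[0,0,0,0.2,1]]]' >/dev/null; python3 st.py
```

```text
wt [-0.201 -0.317 -0.015] F [1.9 0.2 0.3] open 0.0508 eff6 0.386 t 11.3
yaw -36.78 q6 0.303 pos [ 0.5168 -0.096   0.1905] ax [0.0299 0.0097]
```

```bash
python3 -m jog '[[[0,0,0,0.1,1],[0,0,0,0.2,1],[0,0,0,0.2,1]]]' >/dev/null; python3 st.py
```

```text
wt [-0.3   -0.277 -0.079] F [ 2.3 -0.6 -0.4] open 0.0513 eff6 0.382 t 11.6
yaw -48.08 q6 0.5 pos [ 0.5169 -0.0961  0.1905] ax [0.03   0.0093]
```

```bash
python3 -m jog '[[[0,0,0,0.1,1],[0,0,0,0.2,1],[0,0,0,0.2,1]]]' >/dev/null; python3 st.py
```

```text
wt [-0.37  -0.236 -0.019] F [ 2.2  0.1 -0.8] open 0.0505 eff6 0.381 t 11.9
yaw -59.33 q6 0.697 pos [ 0.5169 -0.0962  0.1905] ax [0.03   0.0089]
```

```bash
python3 -m jog '[[[0,0,0,0.1,1],[0,0,0,0.2,1],[0,0,0,0.2,1]]]' >/dev/null; python3 st.py
```

```text
wt [-0.436 -0.257 -0.048] F [ 2.3  0.1 -0.8] open 0.0511 eff6 0.38 t 12.2
yaw -70.54 q6 0.893 pos [ 0.5168 -0.0964  0.1905] ax [0.0299 0.0085]
```

```bash
python3 -m jog '[[[0,0,0,0.1,1],[0,0,0,0.2,1],[0,0,0,0.2,1]]]' >/dev/null; python3 st.py
```

```text
wt [-0.488 -0.151 -0.059] F [ 2.4 -0.4 -1.6] open 0.051 eff6 0.38 t 12.5
yaw -81.74 q6 1.088 pos [ 0.5168 -0.0965  0.1905] ax [0.0296 0.0081]
```

```bash
python3 -m jog '[[[0,0,0,0.1,1],[0,0,0,0.2,1],[0,0,0,0.2,1]]]' >/dev/null; python3 st.py w11
```

```text
wt [-0.583 -0.036 -0.064] F [ 2.1  0.5 -1.2] open 0.0511 eff6 0.379 t 12.8
yaw -92.91 q6 1.283 pos [ 0.5167 -0.0966  0.1905] ax [0.0293 0.0077]
```

View pics/w11.png

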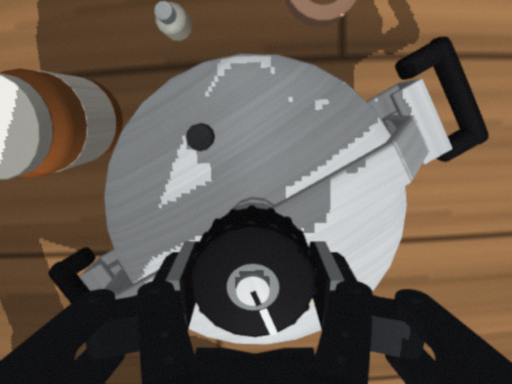

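Still turning together (line at (265,313)) after 1.98 rad, with low torque. Smaller steps now.

```bash
python3 -m jog '[[[0,0,0,0.08,1],[0,0,0,0.16,1],[0,0,0,0.16,1]]]' >/dev/null; python3 st.py
```

```text
wt [-0.567  0.124 -0.032] F [ 2.3 -0.7  0.2] open 0.051 eff6 0.292 t 13.15
yaw -101.8 q6 1.438 pos [ 0.5166 -0.0967  0.1905] ax [0.0289 0.0075]
```

```bash
python3 -m jog '[[[0,0,0,0.08,1],[0,0,0,0.16,1],[0,0,0,0.16,1]]]' >/dev/null; python3 st.py
```

```text
wt [-0.575  0.122 -0.061] F [ 2.2 -0.3 -0.7] open 0.0506 eff6 0.291 t 13.45
yaw -110.73 q6 1.594 pos [ 0.5165 -0.0967  0.1905] ax [0.0285 0.0074]
```

```bash
python3 -m jog '[[[0,0,0,0.08,1],[0,0,0,0.16,1],[0,0,0,0.16,1]]]' >/dev/null; python3 st.py
```

```text
wt [-0.575  0.217 -0.042] F [1.6 0.7 0.4] open 0.0507 eff6 0.29 t 13.75
yaw -119.66 q6 1.75 pos [ 0.5163 -0.0968  0.1905] ax [0.028  0.0073]
```

```bash
python3 -m jog '[[[0,0,0,0.08,1],[0,0,0,0.16,1],[0,0,0,0.16,1]]]' >/dev/null; python3 st.py w12
```

```text
wt [-0.588  0.358  0.25 ] F [ 2.3 -0.3 -0.4] open 0.0505 eff6 0.623 t 14.05
yaw -128.55 q6 1.905 pos [ 0.5162 -0.0968  0.1905] ax [0.0276 0.0072]
```

The torque jumped (+0.3 N m), so the foot is seating. Finer steps.

```bash
python3 -m jog '[[[0,0,0,0.03,1],[0,0,0,0.06,1],[0,0,0,0.06,1]]]' >/dev/null; python3 st.py
```

```text
wt [-0.531  0.384  0.408] F [ 1.5 -0.3  1.3] open 0.0512 eff6 0.542 t 14.4
yaw -131.94 q6 1.965 pos [ 0.5161 -0.0968  0.1906] ax [0.0274 0.0072]
```

```bash
python3 -m jog '[[[0,0,0,0.04,1],[0,0,0,0.08,1],[0,0,0,0.08,1]]]' >/dev/null; python3 st.py w13
```

```text
wt [-0.52   0.516  0.387] F [ 0.5 -0.4  1.6] open 0.0508 eff6 0.559 t 14.7
yaw -136.48 q6 2.044 pos [ 0.5161 -0.0967  0.1908] ax [0.0271 0.0072]
```

View pics/w13.png

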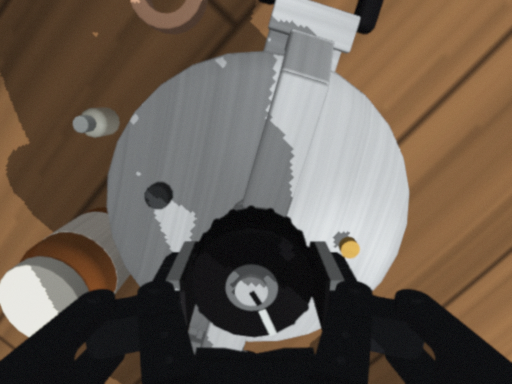

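The torque is on a plateau of about 0.4 and TCP z has risen 0.3 mm: the clutch is slipping, with the line still fixed in the grip. Adding 0.2 rad for margin, with about 0.14 slipped so far and a limit of 0.785.

```bash
python3 -m jog '[[[0,0,0,0.05,1],[-0.0002,0,0,0.1,1],[-0.0002,0,0,0.1,1]]]' >/dev/null; python3 st.py;python3 -m jog '[[[0,0,0,0.05,1],[-0.0002,0,0,0.1,1],[-0.0002,0,0,0.1,1]]]' >/dev/null; python3 st.py w14
```

```text
wt [-0.417  0.496  0.362] F [0.8 0.3 1.5] open 0.051 eff6 0.573 t 15.05
yaw -142.14 q6 2.143 pos [ 0.516  -0.0967  0.191 ] ax [0.0269 0.0073]
wt [-0.394  0.499  0.404] F [0.6 0.3 2. ] open 0.0509 eff6 0.574 t 15.35
yaw -147.79 q6 2.241 pos [ 0.5159 -0.0967  0.1913] ax [0.0267 0.0075]
```

View pics/w14.png

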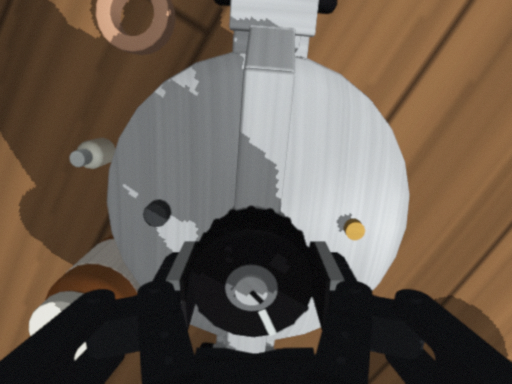

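TCP has risen 0.8 mm over about 0.33 rad of slip, matching the ramp (2 mm per 0.785 rad), and the line is unchanged in the grip. Stop here, release and lift.

```bash
python3 -m jog '[[[0,0,0,0,0.3],[0,0,0,0,0],[0,0,0,0,-1],[0,0,0,0,-1],[0,0,0,0,-1],[0,0,0,0,-1],[-0.03,0,0,0,-1],[-0.06,0,0,0,-1],[-0.1,0,0,0,-1],[-0.1,0,0,0,-1],[-0.1,0,0,0,-1]]]'; python3 st.py w15; python3 - <<'E'
from h import *
snap('side','s15')
E
```

```text
t: 16.5
tool_pos: [0.5138, -0.0976, 0.2927]
tool_rot: [1.932, 0.548, -1.872]
contact_force: [-0.3, -0.5, -0.6]
opening: 0.0855
wt [0.026 0.032 0.013] F [-0.3 -0.5 -0.6] open 0.0855 eff6 0.0 t 16.5
yaw -147.76 q6 2.241 pos [ 0.5138 -0.0976  0.2927] ax [0.0295 0.0067]
```

View pics/w15.png

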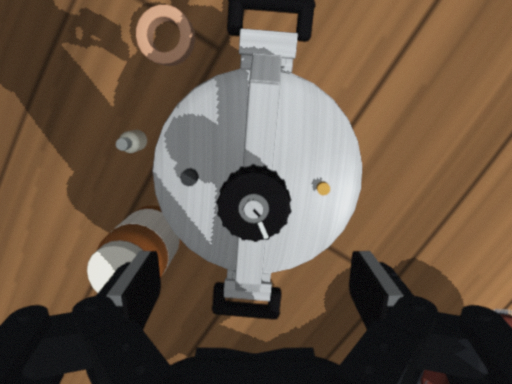

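View pics/s15.png

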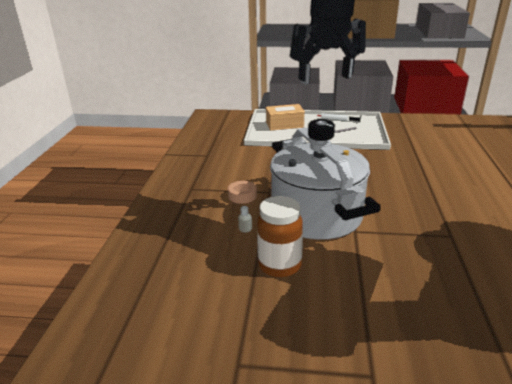

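The wrist view shows the strap lug to lug, and the index line at the same angle to the gripper as before gripping (about 66° then, 65° now). The knob therefore turned the full 2.93 rad without springing back. Bystanders are in place and the gripper is clear, so I hand in.

```bash
python3 - <<'E'
from h import *
print(ctrl.finish_job())
E
```

```text
the job is handed in; nothing more can be done
None
```

The job is handed in at about 16.5 s of the 72 s allowed: the yoke is home, the clamp is tight, and the clutch was left partway up its ramp. Hand-in reports no verdict.

- **Yoke:** I gripped the far arm and swung it about 45° clockwise until it stopped. The resisting force rose to about 15 N and a further push moved nothing. Later pictures show the strap lying lug to lug.
- **Knob:** I turned it about 2.93 rad clockwise in one grip. The torque jumped near 2.6 rad, and I stopped after about 0.33 rad of slip. The tool rose 0.8 mm over that slip, as the ramp predicts. The index line kept its angle to the gripper, so the knob did not slip in the grip or spring back on release.
- **End state:** The jar, vial and tape look unmoved in the pictures, and the gripper is open and about 10 cm above the knob.

**Disagreements and limits:**
- The measured plateau torque was about 0.4 N m against the quoted 0.55.
- My views of the knob's centre differed by a few mm.
- The foot's contact and the knob's height were inferred from torque and tool rise, because the cameras cannot resolve them.

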